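Bolt the gate of the glue press and start its screw

ROBOT

A 6-joint arm with a two-finger parallel gripper is mounted at the origin on the work surface. World frame = base frame: x ahead of the robot, y to its left, z up, the work surface at z = 0. Lengths are in m, angles in degrees, forces in N, time in s.
With the tool pointing down it reaches from about 0.35 to 0.8 m from the base axis. Payload 7.3 kg.
Tool frame: the origin (TCP) lies midway between the tips of the shut fingers; the grasp point (between the pads) lies 19 mm behind it; y points along the fingers, z is the direction in which the jaws open and shut, and the axes are right-handed (so a half turn about y gives the same grasp; the last joint's range is limited). The gripper opens to 85 mm and grips with 20 to 120 N. Pads are 22 mm wide; open, the fingers measure 114 mm over their backs; the gripper's body (76 mm by 85 mm) begins 54 mm behind the grasp point. The pads swing forward as they close: fully open they stand 13 mm farther back than shut.
Start: joints at [56.723, 19.595, 87.324, -0, 73.075, -8.365], TCP at [0.221, 0.476, 0.231] pointing down, gripper open.
Joint ranges: [-145.02, 145.02], [-44.19, 115.74], [2.07, 154.8], [-57.11, 237.11], [16.16, 152.29], [-177.93, 177.93]. Speed limits (degrees/s): [147.25, 147.25, 180, 180, 180, 180].

INTERFACE

Orientations are given as a 3x3 rotation matrix whose columns are the frame's x, y, z axes.
In Python, from plant import env, optics gives the robot as it stands.
- The arm moves only by the tool jog_arm, never from a script. Its argument "rows" is a list of rows, each a list of 3 entries, a list of its own where there are three numbers: the opening, from -1 (shut) to 1 (fully open), then the shift along the world's x, y, z in m, then the turn about the world's z in rad. A call has 1 to 5 rows; each row shifts and turns the commanded pose from where the row before left it; what a row does not reach is not made up. A row lasts 1/8 s, in which the tool goes at most 62.5 mm and 10.7 degrees, less where a joint would pass 70% of its speed; a pose out of reach is approached as far as the arm can. A call is refused whole if a number of a shift passes 0.0625 or a number of a turn 0.188, either way. A call with a gripper value outside its range is refused whole. The fingers move at their own pace and stop on an object; the grip force is fixed at half the most. Time passes only in rows, so rows that do not move let the fingers close. It gives the time, the measured TCP pose, the force and the opening at its end, in the units of the state.
- env.read_state(): the state, without advancing time (a new reading comes with each control period).
- optics.read_camera(name): name is "scene" or "side" or "wrist"; returns the picture (400x640x3 uint8, red, green, blue); there is no depth.
- optics.get_calibration(name): a dict with "mtx" (3x3 intrinsics, pixels), "R" (3x3) and "t" (3): a world point X has camera coordinates R X + t. Camera axes: x right, y down, z forward; pixel columns grow to the right and rows downward; lengths in m; the calibration is good to about 2 mm. The wrist camera is an equidistant fisheye: a pixel r from the principal point sees the ray r / f radians off the axis. A picture is of the moment at which its call begins: read the wrist's pose just before it. get_calibration takes no time and is no camera call; for the wrist camera it gives the pose at the moment of the call.
- env.job_done(): hands the job in, once; it reports no verdict.
The state is a dict: "t": time; "q": joint angles; "joint_velocities": joint speeds; "tau": joint torques, N m; "tcp_pos": TCP position; "orientation": TCP orientation; "ft_force": force on the tool from outside, world axes, zero at the start; "ft_torque": the same for the moment, N m; "gripper_width": opening from 0.0 (shut) to 1.0 (fully open).
Only numpy, scipy, OpenCV 4.12 (cv2) and the standard library are available. Lean on these libraries where they do the work, as an engineer would, in place of code of your own. Each camera call takes 0.05 s, during which the arm holds its last target. There are 200 camera calls.

TASK

First slide the brass barrel bolt on the press's gate bar fully home into its keeper. Then take hold of the crank's black grip and wind the screw backward (counterclockwise from above) until the thread drops, and from there wind it forward one turn so that it is started. Finish while still holding the grip there, screw at rest, bolt still home, and leave all the loose things around where they are.

Things in the scene. Friction and masses are not known exactly. Their poses are not given: they have to be found in the camera images.
- press: Wooden glue-up press fixed to the table; base board 240 x 490 mm, 25 mm thick. Origin on the table, right below its screw's axis; z up, +y along its gate bar towards the post with the keeper. Gate bar: 60 mm wide, y -187 to +223 mm, top at z = 135 mm; on it stand only a brass boss at the origin, the red crank above it and the barrel bolt.
- gate_bolt (a joint): Brass barrel bolt on the gate bar: 0 = drawn fully back, 0.040 m = fully home in its keeper, against its stop. Slides along the press's y only (home is +y), needs 2 to 3 N, stays where it is left. Starts at 0 to 0.012.
- gate_bolt_grip (a point): Point on the axis of the barrel bolt's upright handle, a vertical brass pin 16 mm in diameter, free from z = 160 to 208 mm; the point is at z = 190 mm, in the press's frame at x = 0, y = 155 mm + joint gate_bolt. The steel guides at y = 126 and 219 mm are 159 mm high, the steel keeper (y 239 to 261 mm) 164 mm.
- crank (a joint): Angle (rad) of the red crank about the screw's axis: direction of its grip from the axis, counterclockwise from above from the press's +x, counted on over whole turns. Grows when wound backward (counterclockwise from above), falls when wound forward. Starts between -4.4 and -2.2. Takes under 3 N at the grip, stays where it is left, keeps its height.
- crank_grip: Black upright grip of the crank: 22 mm in diameter, 46 mm tall, its axis 65 mm from the screw's axis; origin at its foot, z = 170.5 mm, top at z = 216.5 mm. It spins freely on its own pin: fingers may hold it fast and lead it round a circle without turning. The crank's hub and arm (16 mm wide) below it end at z = 170 mm.
- screw (a joint): Height (m) of the screw, which slides in the crank's hub and turns with it; its weight keeps it down. Right-hand thread, 10 mm per turn: backward winding lifts it to 0, then it drops (in 0.3 s) to -0.010, within 5.6 rad of the start, at a crank angle that differs each time (once a turn if wound on). Winding forward from there sinks it 10 mm per turn; -0.020 = one turn started.
- screw_top (a point): Centre of the top of the screw's yellow end, 18 mm in diameter, standing up through the middle of the red hub. z = 202 mm when joint screw = 0; it rises and falls with it (192 mm just after the drop, 182 mm one turn started).
- bottle_black: Bystander, loose: black paint bottle, 64 mm in diameter, 190 mm tall. Origin at the centre of its underside.
- bottle_yellow: Bystander, loose: yellow paint bottle with black cap, 64 mm in diameter, 190 mm tall. Origin at the centre of its underside.
- bottle_green: Bystander, loose: green paint bottle with white cap, 64 mm in diameter, 190 mm tall. Origin at the centre of its underside.
- tin: Bystander, loose: shallow dark round tin, 84 mm in diameter, 24 mm tall. Origin at the centre of its underside.
- brush: Bystander, loose: brush with black handle, 200 mm long, lying. Origin midway along it.
- panels: Bystander, loose: stack of four plywood panels 200 x 150 mm, 36 mm high. Origin at the centre of its underside.
- puzzle_piece: Bystander, loose: purple wooden puzzle piece, 45 x 87 x 8 mm, on the press's base board on its -x side. Origin at the centre of its underside.
- paint_pot: Bystander, loose: small open white pot, 36 mm in diameter, 35 mm tall, on the press's base board on its +x side. Origin at the centre of its underside.

How it is judged (in metres and radians):
On the way, in this order (a step that is already met when the one before it is completed fails the run):
1. the barrel bolt is fully home in its keeper (value of joint gate_bolt above 0.036 m), for 0.2 s.
2. the screw has been wound backward and its thread has dropped (value of joint gate_bolt above 0.036 m and value of joint crank above -1.4 rad and value of joint screw below -0.0072 m), for 0.1 s.
At the end, for the whole second after the job is handed in: Barrel bolt within 4 mm of its stop (joint gate_bolt above 0.036); screw, after its thread drop, wound in one turn give or take 0.22 turn (joint screw -0.0222 to -0.0178); crank at rest (below 0.1 rad/s) with its black grip held in the fingers with more than 2 N (value of joint gate_bolt above 0.036 m and value of joint screw between -0.0222 and -0.0178 m and velocity of joint crank between -0.1 and 0.1 rad/s and contact force between the fingers and crank_grip above 2 N); the arm keeps its last pose, push and grip.
It fails at once if a bottle, tin, brush, panel stack, puzzle piece or pot is moved more than 30 mm (distance of any of bottle_black, bottle_yellow, bottle_green, tin, brush, panels, puzzle_piece, paint_pot from where it was at the start of the episode above 0.03 m).
It also fails if it takes over 61 s, if anything falls off the work surface, if the arm or the gripper's body presses on something with over 40 N, if the wrist force passes 120 N, or if a joint passes its speed limit or range.

## Working session

There is one attempt and no reset: what is moved stays moved. The work goes in short steps, Python scripts to look and compute and a tool call to move; the robot and the scene stay as the last step left them, time stands still between calls to the robot, and variables do not carry over. Pictures are saved under pics/ and viewed, about 8 in all and at most 12, crops included, and the job is handed in when it is done.

Besides the shell and the picture viewer there is one more tool, called after "Call:" as name([rows], argument=value, ...), one row to a line, values as JSON. jog_arm: Moves the arm, as the interface text tells. Its arguments: {"type":"object","properties":{"rows":{"type":"array"}},"required":["rows"]}

```bash
ls; mkdir -p pics; cat > h.py <<'E'
import numpy as np, cv2
from plant import env, optics
def snap(c,n):
    im=optics.read_camera(c); cv2.imwrite(f'pics/{n}.png',im[:,:,::-1]); return im
def ray(c,u,v):
    k=optics.get_calibration(c); R=np.array(k['R']);t=np.array(k['t']);M=np.array(k['mtx'])
    x=(u-M[0,2])/M[0,0]; y=(v-M[1,2])/M[1,1]
    if c=='wrist':
        r=np.hypot(x,y); d=np.array([x/r*np.sin(r),y/r*np.sin(r),np.cos(r)]) if r>0 else np.array([0,0,1.])
    else: d=np.array([x,y,1.])
    return -R.T@t, R.T@d
def atz(c,u,v,z):
    o,d=ray(c,u,v); return o+d*(z-o[2])/d[2]
def proj(c,X):
    k=optics.get_calibration(c); R=np.array(k['R']);t=np.array(k['t']);M=np.array(k['mtx'])
    p=R@np.array(X)+t
    if c=='wrist':
        r=np.hypot(p[0],p[1]); th=np.arctan2(r,p[2]); p=np.array([p[0]/r*th,p[1]/r*th,1])
    p=p/p[2]; return M[0,0]*p[0]+M[0,2],M[1,1]*p[1]+M[1,2]
E
python3 - <<'E'
from h import *
a=snap('scene','s1');b=snap('side','d1');c=snap('wrist','w1')
s=env.read_state();print(s)
for n in ('scene','side','wrist'):
    k=optics.get_calibration(n);R=np.array(k['R']);print(n,-R.T@np.array(k['t']),R[2],k['mtx'][0][0])
E
```

```text
pics
{'t': 0.15, 'q': array([ 5.67233135e+01,  1.96261051e+01,  8.73633883e+01,  4.88623152e-04,
        7.30778919e+01, -8.36377151e+00]), 'joint_velocities': array([-0.0381805 , -0.06509989, -0.198358  , -0.03427684,  0.0807283 ,
        0.08433162]), 'tau': array([ 1.41858058e-03, -4.33908105e+01, -2.46147323e+01, -1.99023448e-04,
        5.72979567e-03,  4.68855785e-05]), 'tcp_pos': array([0.22094665, 0.47590482, 0.23080389]), 'orientation': array([[ 9.06947980e-01, -6.52124896e-04,  4.21242136e-01],
       [-4.21242602e-01, -9.78776279e-04,  9.06947469e-01],
       [-1.79141214e-04, -9.99999308e-01, -1.16240196e-03]]), 'ft_force': array([0.85430565, 0.16989019, 0.80160675]), 'ft_torque': array([-0.05275359,  0.0410174 ,  0.0162917 ]), 'gripper_width': 0.9992832923143629}
scene [1.14076317 0.89299403 1.19382532] [-0.40831537 -0.59264967 -0.69429456] 483.42476462462076
side [-0.00848261 -0.78660185  1.05427395] [ 0.41899414  0.59572868 -0.6852381 ] 438.5363273150827
wrist [0.1564836  0.5046263  0.37286491] [ 0.24914157 -0.11744987 -0.96131889] 309.70691628693146
```

View pics/s1.png

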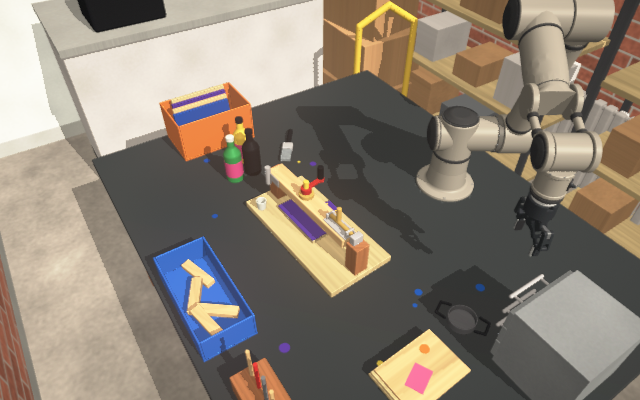

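View pics/d1.png

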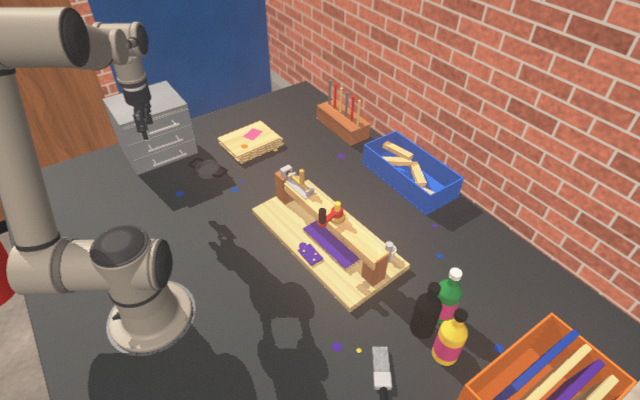

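The press is at about (315,225) in scene and (330,235) in side. The keeper post is the end nearer scene (355,250) and side (285,185). Next I'll zoom in on both.

```bash
python3 - <<'E'
import cv2,numpy as np
a=cv2.imread('pics/s1.png')[160:280,262:382];b=cv2.imread('pics/d1.png')[162:282,268:398]
f=lambda i:cv2.resize(i,None,fx=3.2,fy=3.2,interpolation=cv2.INTER_CUBIC)
cv2.imwrite('pics/z1.png',np.hstack([f(a),f(b)]))
E
```

```text
(no output)
```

View pics/z1.png

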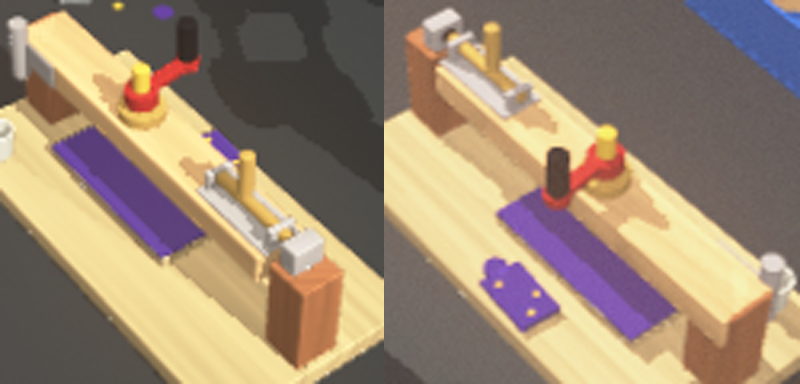

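```bash
python3 - <<'E'
from h import *
def tri(p,q):
    A=[];b=[]
    for c,u in(('scene',p),('side',q)):
        o,d=ray(c,*u);d/=np.linalg.norm(d);P=np.eye(3)-np.outer(d,d);A.append(P);b.append(P@o)
    return np.linalg.lstsq(np.vstack(A),np.hstack(b),rcond=None)[0]
S=tri((306.1,181.5),(337.7,202.8));G=tri((320.4,166.5),(322.4,209.8));B=tri((339.5,208.1),(301.4,170.6))
print(S,G,B)
for z,n,p,q in((.2,'S',(306.1,181.5),(337.7,202.8)),(.2165,'G',(320.4,166.5),(322.4,209.8)),(.208,'B',(339.5,208.1),(301.4,170.6))):
    print(n,atz('scene',*p,z),atz('side',*q,z))
d=B-S;print(np.linalg.norm(d[:2]),np.degrees(np.arctan2(d[1],d[0])));g=G-S;print(np.linalg.norm(g[:2]),np.degrees(np.arctan2(g[1],g[0])))
s=env.read_state();print(s['t'])
E
```

```text
[ 0.5542207  -0.09150265  0.19398677] [ 0.49005273 -0.10732156  0.21532079] [0.54070822 0.07345104 0.20537861]
S [ 0.55687333 -0.08485198  0.2       ] [ 0.55127105 -0.09693248  0.2       ]
G [ 0.49029051 -0.10570854  0.2165    ] [ 0.48992503 -0.10864494  0.2165    ]
B [0.54151165 0.0761211  0.208     ] [0.53975872 0.07023841 0.208     ]
0.1655062064559936 94.6830303742213
0.06608907821101481 -166.15137821165135
0.15
```

The two views agree to a few mm: screw axis at about (0.554,-0.0915), pin at (0.5405,0.0735) and press yaw about 4.7°. That puts the bolt at about 0.010 and the crank at about -2.98. I'll move above the pin with the jaws across the bar.

Call:
jog_arm([
  [1, [0.03, -0.04, 0.03], -0.18],
  [1, [0.036, -0.045, 0], -0.18],
  [1, [0.036, -0.045, 0], -0.18],
  [1, [0.036, -0.045, 0], -0.18],
  [1, [0.036, -0.045, 0], -0.18],
])

```text
t: 0.78
tcp_pos: [0.3959, 0.2546, 0.2613]
orientation: [[0.228, 0.0, 0.974], [-0.974, 0.0, 0.228], [-0.0, -1.0, 0.0]]
ft_force: [0.2, 0.1, 0.2]
gripper_width: 1.002
```

Call:
jog_arm([
  [1, [0.036, -0.045, 0], -0.15],
  [1, [0.036, -0.045, 0], 0],
  [1, [0.036, -0.045, 0], 0],
  [1, [0.03, -0.04, 0], 0],
  [1, [0, 0, 0], 0],
])

```text
t: 1.4
tcp_pos: [0.5345, 0.0783, 0.2604]
orientation: [[0.081, -0.001, 0.997], [-0.997, -0.001, 0.081], [0.001, -1.0, -0.001]]
ft_force: [-0.8, 0.1, 0.4]
gripper_width: 0.999
```

```bash
python3 - <<'E'
from h import *
s=env.read_state();print(s['t'],s['tcp_pos'],s['orientation'][:,2])
for X in ((.5405,.0735,.208),(.554,-.0915,.192),(.490,-.1073,.2165)): print(proj('wrist',X))
im=snap('wrist','w2')
E
```

```text
1.4 [0.5344903  0.07833306 0.26039362] [ 9.96675230e-01  8.14722202e-02 -8.73758884e-04]
(np.float64(328.40577866077814), np.float64(225.72546830406432))
(np.float64(325.2464609199008), np.float64(375.8925198351613))
(np.float64(256.8594189893483), np.float64(398.60259895642173))
```

View pics/w2.png

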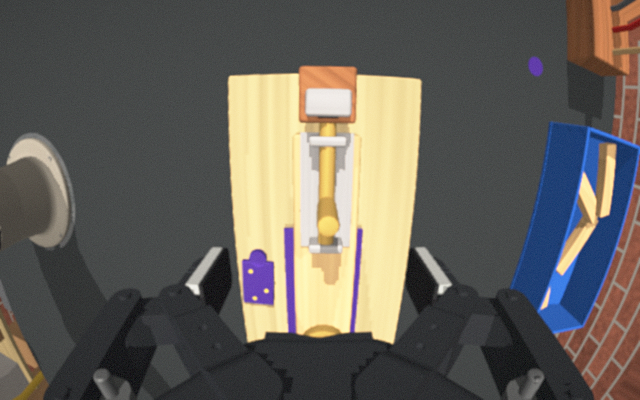

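The wrist image shows the pin top at (329,226), against a prediction of (328,226), and the bar is square to the jaws. I'll go down and grip.

Call:
jog_arm([
  [1, [0.006, -0.005, -0.03], 0],
  [1, [0, 0, -0.03], 0],
  [1, [0, 0, -0.026], 0],
  [1, [0, 0, 0], 0],
  [-1, [0, 0, 0], 0],
])

```text
t: 2.08
tcp_pos: [0.5394, 0.0769, 0.1765]
orientation: [[0.087, 0.002, 0.996], [-0.996, 0.0, 0.087], [-0.0, -1.0, 0.002]]
ft_force: [0.3, 0.4, 0.8]
gripper_width: 0.816
```

Call:
jog_arm([
  [-1, [0, 0, 0], 0],
  [-1, [0, 0, 0], 0],
  [-1, [0, 0, 0], 0],
  [-1, [0, 0, 0], 0],
  [-1, [0, 0, 0], 0],
])

```text
t: 2.7
tcp_pos: [0.5412, 0.0763, 0.1763]
orientation: [[0.086, 0.005, 0.996], [-0.996, 0.001, 0.086], [-0.0, -1.0, 0.005]]
ft_force: [6.1, 1.8, 1.4]
gripper_width: 0.168
```

Call:
jog_arm([
  [-1, [-0.001, 0.01, 0], 0],
  [-1, [-0.001, 0.01, 0], 0],
  [-1, [-0.001, 0.008, 0], 0],
  [-1, [0, 0.004, 0], 0],
  [-1, [0, 0, 0], 0],
])

```text
t: 3.32
tcp_pos: [0.5391, 0.1049, 0.1763]
orientation: [[0.086, 0.007, 0.996], [-0.996, -0.006, 0.086], [0.006, -1.0, 0.006]]
ft_force: [8.7, -13.5, -0.4]
gripper_width: 0.166
```

It met the stop at 13 N after 28.6 mm. I'll hold and push a little more, then check.

Call:
jog_arm([
  [-1, [0, 0.003, 0], 0],
  [-1, [0, 0, 0], 0],
  [-1, [0, 0, 0], 0],
])

```text
t: 3.7
tcp_pos: [0.5391, 0.1051, 0.1763]
orientation: [[0.085, 0.006, 0.996], [-0.996, -0.01, 0.085], [0.01, -1.0, 0.005]]
ft_force: [8.6, -23.8, 0.1]
gripper_width: 0.171
```

Call:
jog_arm([
  [-1, [0, -0.003, 0], 0],
  [0.2, [0, 0, 0], 0],
  [0.2, [0, 0, 0], 0],
  [0.2, [0, 0, 0], 0],
  [0.2, [0, 0, 0.03], 0],
])

```text
t: 4.32
tcp_pos: [0.5346, 0.1084, 0.2036]
orientation: [[0.086, -0.005, 0.996], [-0.996, -0.0, 0.086], [-0.0, -1.0, -0.005]]
ft_force: [1.2, -0.2, 0.3]
gripper_width: 0.6
```

Call:
jog_arm([
  [0.2, [0, 0, 0.05], 0],
  [0.2, [-0.01, -0.05, 0.01], 0],
  [0.2, [-0.01, -0.05, 0], 0],
  [0.2, [0, -0.02, 0], 0],
  [0.2, [0, 0, 0], 0],
])

```text
t: 4.95
tcp_pos: [0.516, -0.0127, 0.2654]
orientation: [[0.084, 0.0, 0.996], [-0.996, 0.0, 0.084], [-0.0, -1.0, 0.0]]
ft_force: [-0.1, -0.2, -0.5]
gripper_width: 0.599
```

```bash
python3 - <<'E'
from h import *
s=env.read_state();print(s['t'],s['tcp_pos'],s['gripper_width'])
a=snap('scene','s2');b=snap('wrist','w3')
cr=cv2.imread('pics/s2.png')[160:280,262:382]
w=cv2.imread('pics/w3.png')
for X in ((.5405,.0735,.208),(.538,.103,.208),(.554,-.0915,.192),(.490,-.1073,.2165)): print(proj('wrist',X))
cv2.imwrite('pics/z2.png',np.hstack([cv2.resize(cr,None,fx=3,fy=3.333,interpolation=cv2.INTER_CUBIC),w[:,100:540]]))
E
```

```text
4.95 [ 0.51596299 -0.01271191  0.2653882 ] 0.5986862910711895
(np.float64(369.67308931542465), np.float64(93.15208298234091))
(np.float64(369.76889013293555), np.float64(48.49840428750517))
(np.float64(356.41518731993557), np.float64(302.7944254576947))
(np.float64(276.3873785889), np.float64(330.3286947003423))
```

View pics/z2.png

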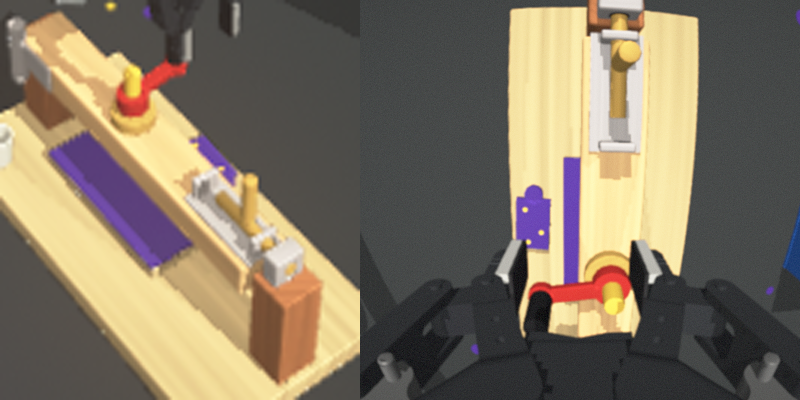

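The bolt is home: the pin top is at wrist (367,50), against a predicted (370,48) for home, and the bolt end is in the keeper. The crank is still at about -3. Next I'll grip the black handle.

Call:
jog_arm([
  [0.2, [-0.013, -0.047, 0], 0],
  [0.2, [-0.0125, -0.0475, 0], 0],
  [0.2, [0, 0, -0.03], 0],
  [0.2, [0, 0, -0.03], 0],
  [0.2, [0, 0, 0], 0],
])

```text
t: 5.68
tcp_pos: [0.4896, -0.1049, 0.2036]
orientation: [[0.087, -0.004, 0.996], [-0.996, 0.002, 0.087], [-0.002, -1.0, -0.004]]
ft_force: [-0.1, 0.3, 0.4]
gripper_width: 0.598
```

Call:
jog_arm([
  [0.2, [0.001, -0.003, -0.025], 0],
  [-1, [0, 0, 0], 0],
  [-1, [0, 0, 0], 0],
  [-1, [0, 0, 0], 0],
  [-1, [0, 0, 0], 0],
])

```text
t: 6.3
tcp_pos: [0.4904, -0.1092, 0.1817]
orientation: [[0.087, -0.002, 0.996], [-0.996, -0.001, 0.087], [0.0, -1.0, -0.002]]
ft_force: [-7.3, -1.2, 2.5]
gripper_width: 0.239
```

```bash
python3 - <<'E'
from h import *
s=env.read_state();print(s['t'],s['tcp_pos'],s['gripper_width'],s['ft_force'])
snap('scene','s3');a=cv2.imread('pics/s3.png')[120:270,240:400]
snap('wrist','w4');w=cv2.imread('pics/w4.png')[180:400,160:480]
cv2.imwrite('pics/z3.png',np.hstack([cv2.resize(a,(440,412),interpolation=cv2.INTER_CUBIC),cv2.resize(w,(360,412))]))
G=s['tcp_pos'];S=np.array([.5545,-.092]);g=G[:2]-S;print(np.linalg.norm(g),np.arctan2(g[1],g[0])-.082)
E
```

```text
6.3 [ 0.4904325  -0.10922507  0.18169879] 0.2387295919619767 [-7.30342915 -1.21372716  2.47059867]
0.06634265182576496 -2.9609453944707917
```

View pics/z3.png

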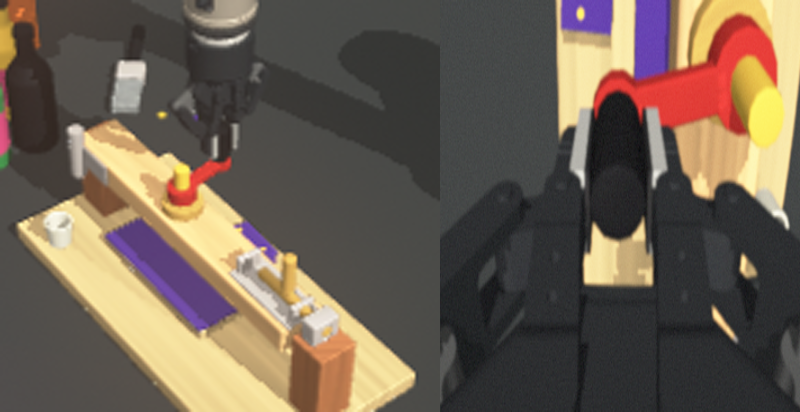

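Grip held (opening 20 mm), with the yellow end and crank arm clear in the wrist view. Next comes a waypoint table and a screw-height estimate from the wrist image.

```bash
cat > m.py <<'E'
from h import *
import sys
S=np.array([.5545,-.092])
def look(name):
    s=env.read_state();g=s['tcp_pos'][:2]-S
    im=snap('wrist',name).astype(int)
    P=np.array([proj('wrist',(*S,z)) for z in np.arange(.170,.2121,.002)])
    hsv=cv2.cvtColor(im.astype('uint8'),cv2.COLOR_RGB2HSV)
    m=((hsv[...,0]>23)&(hsv[...,0]<33)&(hsv[...,1]>170)&(hsv[...,2]>90)).astype('uint8')
    n,l,st,c=cv2.connectedComponentsWithStats(m)
    ok=[i for i in range(1,n) if st[i,4]>60 and np.min(np.hypot(*(P-c[i]).T))<25]
    print('t',s['t'],'r',np.linalg.norm(g).round(4),'world ang',np.arctan2(g[1],g[0]).round(3),'F',s['ft_force'].round(1))
    # score heights: top disc (brighter end): compare silhouette mask with cylinder from .170 to z
    if ok:
        mm=(l==max(ok,key=lambda i:st[i,4])).astype('uint8'); best=[]
        for dx in np.arange(-.006,.0061,.002):
          for dy in np.arange(-.006,.0061,.002):
            for z in np.arange(.178,.206,.001):
              q=np.zeros_like(mm); t=np.arange(0,6.28,.4)
              pts=np.array([proj('wrist',(S[0]+dx+.009*np.cos(a),S[1]+dy+.009*np.sin(a),h)) for a in t for h in(.176,z)],np.float32)
              cv2.fillConvexPoly(q,cv2.convexHull(pts).astype(np.int32),1)
              best.append(((q&mm).sum()/(q|mm).sum(),z,dx,dy))
        best.sort(reverse=True); print('area',mm.sum(),[tuple(np.round(b,3)) for b in best[:4]])
    return im
E
python3 - <<'E'
from m import *
look('w5')
a=-2.88+.3*np.arange(0,24);p=S+.065*np.c_[np.cos(a),np.sin(a)]
for i in range(23): print(a[i+1].round(2),p[i+1].round(4),(p[i+1]-p[i]).round(4))
E
```

```text
t 6.4 r 0.0663 world ang -2.879 F [-7.1 -1.2  2.1]
-2.58 [ 0.4995 -0.1266] [ 0.0078 -0.0178]
-2.28 [ 0.5122 -0.1413] [ 0.0127 -0.0147]
-1.98 [ 0.5286 -0.1516] [ 0.0165 -0.0103]
-1.68 [ 0.5474 -0.1566] [ 0.0188 -0.005 ]
-1.38 [ 0.5668 -0.1558] [0.0194 0.0008]
-1.08 [ 0.5851 -0.1493] [0.0183 0.0065]
-0.78 [ 0.6007 -0.1377] [0.0156 0.0116]
-0.48 [ 0.6122 -0.122 ] [0.0114 0.0157]
-0.18 [ 0.6184 -0.1036] [0.0063 0.0184]
0.12 [ 0.619  -0.0842] [0.0006 0.0194]
0.42 [ 0.6139 -0.0655] [-0.0052  0.0187]
0.72 [ 0.6034 -0.0491] [-0.0105  0.0164]
1.02 [ 0.5885 -0.0366] [-0.0148  0.0125]
1.32 [ 0.5706 -0.029 ] [-0.0179  0.0076]
1.62 [ 0.5513 -0.0271] [-0.0193  0.002 ]
1.92 [ 0.5323 -0.0309] [-0.019  -0.0038]
2.22 [ 0.5152 -0.0402] [-0.0171 -0.0093]
2.52 [ 0.5017 -0.0541] [-0.0135 -0.0139]
2.82 [ 0.4928 -0.0715] [-0.0088 -0.0173]
3.12 [ 0.4895 -0.0906] [-0.0033 -0.0191]
3.42 [ 0.492  -0.1099] [ 0.0025 -0.0193]
3.72 [ 0.5001 -0.1275] [ 0.0081 -0.0177]
4.02 [ 0.513 -0.142] [ 0.0129 -0.0145]
```

Call:
jog_arm([
  [-1, [0.008, -0.018, 0], 0],
  [-1, [0.013, -0.015, 0], 0],
  [-1, [0.0165, -0.01, 0], 0],
  [-1, [0.019, -0.005, 0], 0],
  [-1, [0, 0, 0], 0],
])

```text
t: 7.08
tcp_pos: [0.5496, -0.1579, 0.1817]
orientation: [[0.086, 0.003, 0.996], [-0.996, -0.002, 0.086], [0.002, -1.0, 0.003]]
ft_force: [0.0, -2.9, 1.1]
gripper_width: 0.246
```

```bash
python3 - <<'E'
from m import *
w=cv2.cvtColor(cv2.imread('pics/w5.png'),cv2.COLOR_BGR2HSV)
print(w[225:245:5,438:452:4].tolist())
look('w6'); print(proj('wrist',(*S,.195)))
E
```

```text
[[[22, 173, 229], [23, 174, 231], [23, 167, 236], [23, 168, 240]], [[22, 172, 219], [26, 162, 248], [29, 147, 253], [29, 149, 254]], [[26, 165, 246], [29, 147, 254], [28, 152, 253], [28, 150, 253]], [[28, 151, 254], [28, 150, 253], [28, 151, 253], [28, 149, 254]]]
t 7.075 r 0.0661 world ang -1.645 F [ 0.  -2.9  1.1]
(np.float64(348.23484843725015), np.float64(122.55120266491991))
```

```bash
cat > m.py <<'E'
from h import *
S=np.array([.5545,-.092])
def look(name,pic=True):
    s=env.read_state();g=s['tcp_pos'][:2]-S
    print('t',s['t'],'r',np.linalg.norm(g).round(4),'world ang',np.arctan2(g[1],g[0]).round(3),'F',s['ft_force'].round(1),'w',s['gripper_width'].round(3))
    for c in('wrist','scene'):
        im=snap(c,name+c)
        h=cv2.cvtColor(im,cv2.COLOR_RGB2HSV)
        Z=np.arange(.170,.2121,.001);P=np.array([proj(c,(*S,z)) for z in Z])
        m=((h[...,0]>=25)&(h[...,0]<=32)&(h[...,1]>138)&(h[...,2]>240)).astype('uint8')
        n,l,st,ct=cv2.connectedComponentsWithStats(m)
        for i in range(1,n):
            d=np.hypot(*(P-ct[i]).T);k=d.argmin()
            if st[i,4]>(30 if c=='wrist' else 4) and d[k]<20: print(c,'top px',ct[i].round(1),'bbox',st[i],'z',Z[k].round(3),'off px',d[k].round(1))
E
python3 -c "
from m import *
look('a1')"
```

```text
Traceback (most recent call last):
  File "m.py", line 5, in look
    print('t',s['t'],'r',np.linalg.norm(g).round(4),'world ang',np.arctan2(g[1],g[0]).round(3),'F',s['ft_force'].round(1),'w',s['gripper_width'].round(3))
                                                                                                                              ^^^^^^^^^^^^^^^^^^^^^^^^
AttributeError: 'float' object has no attribute 'round'
```

Call:
jog_arm([
  [-1, [0.0185, 0.001, 0], 0],
  [-1, [0.0178, 0.007, 0], 0],
  [-1, [0.0155, 0.0115, 0], 0],
  [-1, [0, 0, 0], 0],
])

```text
t: 7.62
tcp_pos: [0.6009, -0.1372, 0.1817]
orientation: [[0.088, 0.003, 0.996], [-0.996, -0.001, 0.088], [0.001, -1.0, 0.003]]
ft_force: [2.5, -1.8, 3.1]
gripper_width: 0.241
```

```bash
python3 -c "
from m import *
look('a2')"
```

```text
Traceback (most recent call last):
  File "m.py", line 5, in look
    print('t',s['t'],'r',np.linalg.norm(g).round(4),'world ang',np.arctan2(g[1],g[0]).round(3),'F',s['ft_force'].round(1),'w',s['gripper_width'].round(3))
                                                                                                                              ^^^^^^^^^^^^^^^^^^^^^^^^
AttributeError: 'float' object has no attribute 'round'
```

```bash
sed -i "s/s\['gripper_width'\].round(3)/s['gripper_width']/" m.py; python3 -c "
from m import *
look('a2')
print(proj('wrist',(*S,.195)),proj('scene',(*S,.195)))
a=cv2.imread('pics/a2wrist.png');b=cv2.imread('pics/a2scene.png')[140:230,260:360]
cv2.imwrite('pics/z4.png',np.hstack([cv2.resize(b,(400,360),interpolation=cv2.INTER_CUBIC),cv2.resize(a[:,:],(400,360))]))"
```

```text
t 7.625 r 0.0648 world ang -0.772 F [ 2.5 -1.8  3.1] w 0.24094816417747306
wrist top px [215.4 166. ] bbox [ 198  147   36   39 1083] z 0.207 off px 0.4
scene top px [306.1 182.3] bbox [304 179   5  10  28] z 0.19 off px 0.5
(np.float64(224.81884734541825), np.float64(160.2093763854396)) (np.float64(305.5730923665585), np.float64(181.17004683899523))
```

View pics/z4.png

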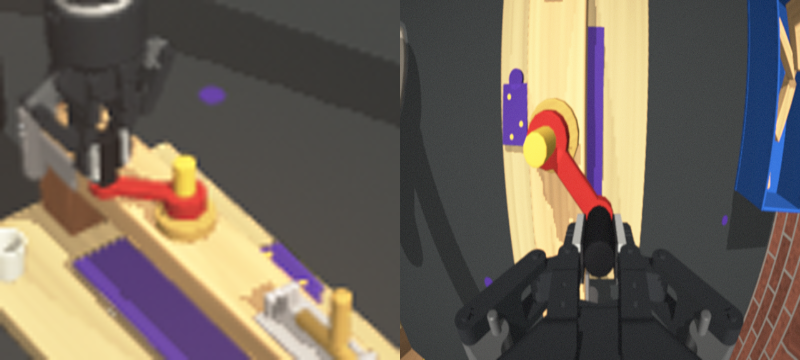

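Crank is at world -0.77 (press about -0.85) and the screw is still high; the wrist reading is likely biased up by a few mm. Winding on.

Call:
jog_arm([
  [-1, [0.0114, 0.0155, 0], 0],
  [-1, [0.0063, 0.0183, 0], 0],
  [-1, [0.0006, 0.0194, 0], 0],
  [-1, [0, 0, 0], 0],
])

```text
t: 8.22
tcp_pos: [0.6175, -0.0829, 0.1816]
orientation: [[0.087, -0.0, 0.996], [-0.996, 0.001, 0.087], [-0.001, -1.0, -0.0]]
ft_force: [-1.7, 1.1, 8.0]
gripper_width: 0.24
```

```bash
python3 -c "
from m import *
look('a3')"
```

```text
t 8.225 r 0.0637 world ang 0.144 F [-1.7  1.1  8. ] w 0.24038495654198544
wrist top px [185.3 273.6] bbox [172 259  29  31 653] z 0.203 off px 2.4
scene top px [306.2 182.4] bbox [304 179   5  10  25] z 0.19 off px 0.6
```

Call:
jog_arm([
  [-1, [-0.0052, 0.0187, 0], 0],
  [-1, [-0.0105, 0.0164, 0], 0],
  [-1, [0, 0, 0], 0],
])

```text
t: 8.7
tcp_pos: [0.6009, -0.0487, 0.1815]
orientation: [[0.087, -0.001, 0.996], [-0.996, -0.001, 0.087], [0.0, -1.0, -0.001]]
ft_force: [-3.0, -1.7, 7.8]
gripper_width: 0.242
```

```bash
python3 -c "
from m import *
look('a4')"
```

```text
t 8.7 r 0.0635 world ang 0.751 F [-3.  -1.7  7.8] w 0.24212810167549617
```

```bash
python3 -c "
from m import *
for c in('wrist','scene'): print([tuple(np.round(proj(c,(*S,z)),0)) for z in(.182,.192,.202)])
snap('side','a4side')
f=lambda n,y,x,h,w:cv2.resize(cv2.imread('pics/'+n)[y:y+h,x:x+w],(266,300),interpolation=cv2.INTER_CUBIC)
cv2.imwrite('pics/z5.png',np.hstack([f('a3wrist.png',100,100,300,266),f('a4wrist.png',100,100,300,266),f('a4scene.png',140,260,90,80)]))"
```

```text
[(np.float64(233.0), np.float64(311.0)), (np.float64(228.0), np.float64(321.0)), (np.float64(224.0), np.float64(333.0))]
[(np.float64(306.0), np.float64(184.0)), (np.float64(306.0), np.float64(182.0)), (np.float64(306.0), np.float64(179.0))]
```

View pics/z5.png

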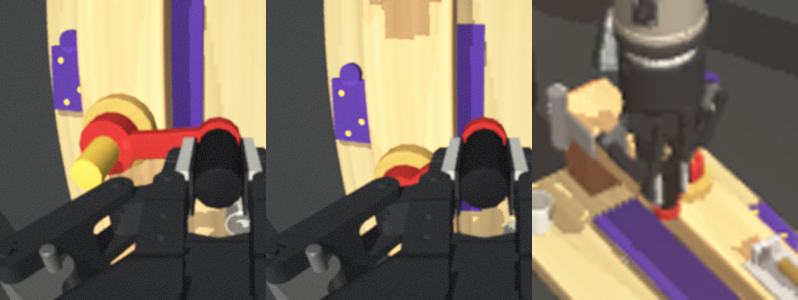

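At this angle the gripper hides the screw in both the wrist and scene views, so I'll switch to the side camera.

```bash
sed -i "s/('wrist','scene')/('wrist','scene','side')/; s/h\[...,2\]>240/h[...,2]>(240 if c!='side' else 200)/" m.py; python3 -c "
from m import *
look('a5')
print([tuple(np.round(proj('side',(*S,z)),1)) for z in(.182,.192,.202)])
for n in('d1','a5side'):
  h=cv2.cvtColor(cv2.imread('pics/'+n+'.png'),cv2.COLOR_BGR2HSV); m=((h[...,0]>=22)&(h[...,0]<=32)&(h[...,1]>150)).astype('uint8')[190:225,325:350]
  print(n,m.sum(),[ (190+i,r.sum()) for i,r in enumerate(m) if r.sum()])
"
```

```text
t 8.85 r 0.0634 world ang 0.736 F [-2.7 -2.   8.6] w 0.23522349793741482
side top px [337.  204.3] bbox [335 203   5   4  14] z 0.188 off px 0.4
[(np.float64(337.3), np.float64(205.9)), (np.float64(337.5), np.float64(203.4)), (np.float64(337.6), np.float64(200.8))]
d1 7 [(203, np.uint64(1)), (204, np.uint64(2)), (205, np.uint64(4))]
a5side 6 [(203, np.uint64(1)), (205, np.uint64(1)), (206, np.uint64(4))]
```

```bash
python3 -c "
from m import *
f=lambda n,c,y,x:cv2.cvtColor(cv2.imread('pics/'+n+'.png'),cv2.COLOR_BGR2HSV)[y:y+18,x]
d=f('d1','',197,337);a=f('a5side','',197,337)
for i in range(18): print(197+i,d[i],a[i])
d=f('s1','',174,306);a=f('a2scene','',174,306);b=f('a3scene','',174,306)
for i in range(18): print(174+i,d[i],a[i],b[i])
"
```

```text
197 [  8  40 114] [  4 114 130]
198 [ 10  41 112] [  4 104 142]
199 [  9  36 112] [  3 134 177]
200 [ 17  87 143] [  3 150 199]
201 [ 23 149 232] [  7 161 217]
202 [ 28 141 247] [ 20 160 244]
203 [ 28 144 247] [ 28 147 247]
204 [ 28 148 247] [ 28 144 247]
205 [ 24 161 241] [ 27 147 247]
206 [ 21 165 219] [ 25 158 242]
207 [ 21 162 220] [ 20 164 218]
208 [ 21 162 220] [ 21 162 219]
209 [ 21 162 221] [ 20 164 219]
210 [ 21 162 220] [ 21 163 218]
211 [ 18 165 216] [ 18 162 215]
212 [  6 171 203] [  6 168 200]
213 [  2 174 218] [  2 171 218]
214 [  2 169 211] [  2 170 207]
174 [15 31 83] [17 22 80] [19 26 80]
175 [15 31 83] [17 22 80] [17 22 81]
176 [15 30 84] [17 22 80] [17 22 81]
177 [15 30 84] [21 22 80] [17 22 81]
178 [15 31 83] [ 21 106 123] [ 22 160 220]
179 [ 21 143 184] [ 26 161 251] [ 27 158 253]
180 [ 26 159 252] [ 27 156 254] [ 28 155 254]
181 [ 27 155 254] [ 28 154 254] [ 28 153 254]
182 [ 28 153 254] [ 25 166 250] [ 25 166 249]
183 [ 25 166 249] [ 25 169 246] [ 25 169 247]
184 [ 25 168 246] [ 25 169 247] [ 25 168 247]
185 [ 25 169 247] [ 25 169 247] [ 25 168 247]
186 [ 24 168 247] [ 25 168 247] [ 25 168 247]
187 [ 25 168 247] [ 25 168 247] [ 25 168 247]
188 [ 25 168 246] [ 25 169 246] [ 25 168 248]
189 [ 11 182 238] [ 11 182 237] [ 10 183 227]
190 [  3 187 232] [  2 187 232] [  2 187 229]
191 [  2 189 219] [  1 188 220] [  2 188 221]
```

Comparing pixel columns: the top rose about 5 mm by a3 (scene), and is now about 4.5 mm below its start height (side). So the thread dropped 10 mm, somewhere between world angle 0.14 and 0.75. I'll dwell briefly, then wind forward about 6.5 rad.

Call:
jog_arm([
  [-1, [0, 0, 0], 0],
  [-1, [0, 0, 0], 0],
  [-1, [0.0105, -0.0164, 0], 0],
  [-1, [0.0052, -0.0187, 0], 0],
  [-1, [-0.0006, -0.0194, 0], 0],
])

```text
t: 9.62
tcp_pos: [0.6175, -0.1039, 0.1815]
orientation: [[0.086, 0.001, 0.996], [-0.996, 0.001, 0.086], [-0.0, -1.0, 0.001]]
ft_force: [-4.5, 1.2, 9.2]
gripper_width: 0.238
```

Call:
jog_arm([
  [-1, [-0.0063, -0.0184, 0], 0],
  [-1, [-0.0114, -0.0157, 0], 0],
  [-1, [-0.0156, -0.0116, 0], 0],
  [-1, [0, 0, 0], 0],
])

```text
t: 10.12
tcp_pos: [0.5833, -0.1507, 0.1816]
orientation: [[0.084, 0.001, 0.996], [-0.996, -0.001, 0.084], [0.001, -1.0, 0.001]]
ft_force: [0.3, -1.3, 5.8]
gripper_width: 0.24
```

```bash
python3 -c "
from m import *
look('b1')
b=cv2.cvtColor(cv2.imread('pics/b1scene.png'),cv2.COLOR_BGR2HSV)[176:190,306]; print(b.tolist())
"
```

```text
t 10.125 r 0.0654 world ang -1.115 F [ 0.3 -1.3  5.8] w 0.2404771308065293
wrist top px [261.2 134.6] bbox [ 243  116   37   38 1063] z 0.2 off px 0.2
scene top px [306.2 184. ] bbox [304 182   5   7  21] z 0.183 off px 0.6
side top px [337.1 205.1] bbox [335 204   5   3  14] z 0.185 off px 0.2
[[15, 25, 81], [17, 22, 81], [17, 28, 82], [20, 72, 121], [20, 99, 224], [26, 138, 251], [27, 155, 254], [28, 155, 254], [28, 155, 254], [25, 165, 249], [25, 168, 247], [25, 168, 247], [25, 168, 247], [11, 182, 238]]
```

The screw is down about 11 mm from its peak and sinking as it should. Winding on forward.

Call:
jog_arm([
  [-1, [-0.0183, -0.0065, 0], 0],
  [-1, [-0.0194, -0.0008, 0], 0],
  [-1, [-0.0188, 0.005, 0], 0],
  [-1, [-0.0165, 0.0103, 0], 0],
  [-1, [-0.0127, 0.0147, 0], 0],
])

```text
t: 10.9
tcp_pos: [0.4978, -0.1273, 0.1816]
orientation: [[0.085, 0.001, 0.996], [-0.996, -0.001, 0.085], [0.001, -1.0, 0.001]]
ft_force: [2.7, 1.4, 6.3]
gripper_width: 0.24
```

Call:
jog_arm([
  [-1, [-0.0078, 0.0178, 0], 0],
  [-1, [-0.0025, 0.0193, 0], 0],
  [-1, [0.0033, 0.0191, 0], 0],
  [-1, [0.0088, 0.0173, 0], 0],
  [-1, [0, 0, 0], 0],
])

```text
t: 11.52
tcp_pos: [0.502, -0.0529, 0.1816]
orientation: [[0.087, 0.004, 0.996], [-0.996, -0.001, 0.087], [0.001, -1.0, 0.004]]
ft_force: [3.9, -1.5, 6.2]
gripper_width: 0.242
```

Call:
jog_arm([
  [-1, [0.0135, 0.0139, 0], 0],
  [-1, [0.0171, 0.0093, 0], 0],
  [-1, [0.019, 0.0038, 0], 0],
  [-1, [0.0193, -0.002, 0], 0],
  [-1, [0, 0, 0], 0],
])

```text
t: 12.15
tcp_pos: [0.5703, -0.0301, 0.1815]
orientation: [[0.086, 0.002, 0.996], [-0.996, -0.003, 0.086], [0.003, -1.0, 0.002]]
ft_force: [-0.8, -6.4, 9.1]
gripper_width: 0.24
```

Call:
jog_arm([
  [-1, [0.0179, -0.0076, 0], 0],
  [-1, [0.0148, -0.0125, 0], 0],
  [-1, [0.0105, -0.0164, 0], 0],
  [-1, [0, 0, 0], 0],
  [-1, [0, 0, 0], 0],
])

```text
t: 12.78
tcp_pos: [0.6122, -0.0656, 0.1815]
orientation: [[0.085, 0.001, 0.996], [-0.996, -0.001, 0.085], [0.001, -1.0, 0.001]]
ft_force: [-1.3, -2.6, 8.6]
gripper_width: 0.244
```

```bash
python3 -c "
from m import *
look('c1')
f=lambda n:cv2.cvtColor(cv2.imread('pics/'+n+'.png'),cv2.COLOR_BGR2HSV)[200:216,337]
print(*zip(range(200,216),f('a5side').tolist(),f('c1side').tolist()),sep='\n')
print('bolt',proj('side',(.538,.103,.208)),proj('scene',(.538,.103,.208)))
g=lambda n,y,x:cv2.resize(cv2.imread('pics/'+n)[y:y+100,x:x+133],(400,300),interpolation=cv2.INTER_CUBIC)
cv2.imwrite('pics/z6.png',np.hstack([g('c1side.png',155,265),g('c1scene.png',165,260)]))
"
```

```text
t 12.775 r 0.0635 world ang 0.43 F [-1.3 -2.6  8.6] w 0.24418617216614066
wrist top px [204.1 277. ] bbox [197 273  18  11 110] z 0.179 off px 12.0
scene top px [306.  185.1] bbox [304 183   5   6  18] z 0.179 off px 0.3
side top px [337. 207.] bbox [335 206   5   3  15] z 0.178 off px 0.3
(200, [3, 150, 199], [10, 41, 111])
(201, [7, 161, 217], [11, 45, 113])
(202, [20, 160, 244], [12, 50, 118])
(203, [28, 147, 247], [15, 78, 160])
(204, [28, 144, 247], [22, 102, 237])
(205, [27, 147, 247], [27, 138, 247])
(206, [25, 158, 242], [28, 146, 247])
(207, [20, 164, 218], [28, 146, 247])
(208, [21, 162, 219], [27, 150, 247])
(209, [20, 164, 219], [22, 163, 232])
(210, [21, 163, 218], [21, 163, 219])
(211, [18, 162, 215], [19, 166, 215])
(212, [6, 168, 200], [5, 168, 203])
(213, [2, 171, 218], [2, 174, 217])
(214, [2, 170, 207], [2, 168, 208])
(215, [3, 161, 173], [2, 160, 174])
bolt (np.float64(295.0050638581963), np.float64(165.13529463383654)) (np.float64(345.7676140966631), np.float64(213.0953048059993))
```

View pics/z6.png

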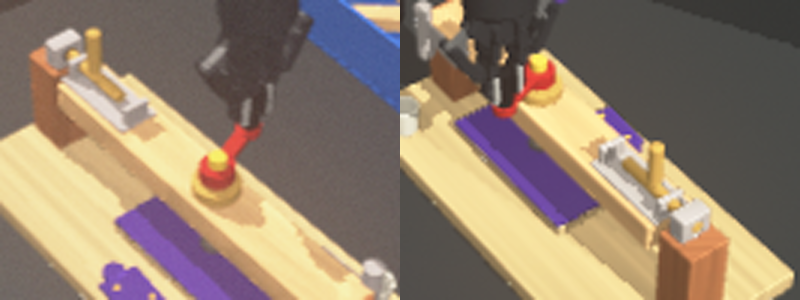

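The screw is about 10.5 mm below its post-drop height by both crank angle and side image, so about -0.020. The bolt pin, at side (296,165) and scene (345,213), matches the home prediction. One last rest check, then hand in.

Call:
jog_arm([
  [-1, [0, 0, 0], 0],
  [-1, [0, 0, 0], 0],
  [-1, [0, 0, 0], 0],
])

```text
t: 13.3
tcp_pos: [0.612, -0.0653, 0.1815]
orientation: [[0.086, 0.0, 0.996], [-0.996, -0.001, 0.086], [0.001, -1.0, 0.0]]
ft_force: [-0.6, -1.6, 7.4]
gripper_width: 0.241
```

```bash
python3 -c "
from h import *
s=env.read_state();print(s['t'],s['tcp_pos'],s['joint_velocities'].round(2),s['gripper_width']);print(env.job_done())"
```

```text
13.3 [ 0.61204301 -0.06529084  0.18153818] [-0.05  0.01  0.   -0.02 -0.07 -0.01] 0.2412179458320763
the job is handed in; nothing more can be done
None
```

I slid the bolt home, wound the crank backward until the thread dropped, then wound it forward one turn. I handed the job in at 13.3 s while still holding the grip; no verdict was reported.

- **Bolt:** it reached its stop, with the push force rising to 24 N and no further movement. In the last side and scene pictures its pin is where it should be when fully home.
- **Thread drop:** by the side camera the screw top had dropped about 10 mm from its peak. This happened between world angles 0.14 and 0.75 rad, so the exact drop angle is only known to about 0.6 rad.
- **Final turn:** I wound forward 6.59 rad from where I stopped after the drop. By crank angle that sinks the screw 10.5 mm; the side camera showed 10.6 mm. That puts the screw at about -0.0195 to -0.0205, within the allowed range.
- **At hand-in:** the arm was at rest and the gripper opening was steady at about 20 mm on the grip. I did not measure the finger force itself.
- **Disagreements:** the wrist camera read the screw height high and the fixed cameras read it a few mm low, so I relied on changes in height. The grip circle's measured radius varied between 63.4 and 66.3 mm because my estimate of the screw axis is off by 1–2 mm.
- **Loose things:** I did not measure their positions at the end. None looked moved in the pictures I viewed.

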